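# Hold the barbecue gas timer's reset down

## Robot

A 6-joint arm with a two-finger parallel gripper is mounted at the origin on the work surface. World frame = base frame: x ahead of the robot, y to its left, z up, the work surface at z = 0. Lengths are in m, angles in degrees, forces in N, time in s.
With the tool pointing down it reaches from about 0.35 to 0.875 m from the base axis. Payload 4.2 kg.
Tool frame: the origin (TCP) lies between the finger pads; the fingertips stand 8 mm ahead of it and the grasp point (between the pads) lies 11 mm behind it; x points along the fingers, y is the direction in which the jaws open and shut, and the axes are right-handed (so a half turn about x gives the same grasp; the last joint's range is limited). The gripper opens to 87 mm and grips with 3 to 60 N. Pads are 19 mm wide; open, the fingers measure 117 mm over their backs; the gripper's body (75 mm by 190 mm) begins 51 mm behind the grasp point.
Start: joints at [-56.173, 22.042, 0.453, 0, -68.411, -14.817], TCP at [0.204, -0.591, 0.231] pointing down, gripper open.
Joint ranges: [-179.83, 179.83], [-69.29, 118.12], [-61.27, 80.66], [-181.25, 117.63], [-171.15, -9.14], [-177.46, 177.46]. Speed limits (degrees/s): [159.86, 159.86, 180, 180, 180, 180].

## Interface

Orientations are given as a 3x3 rotation matrix whose columns are the frame's x, y, z axes.
In Python, from station import r gives the robot as it stands. The module is installed in compiled form; this text tells all that it offers.
- The arm moves only by the tool move_arm, never from a script. Its argument "increments" is one flat list of numbers, 7 for each row, row after row: the turn, a rotation vector about the tool's x, y, z in degrees, then the shift along the tool's x, y, z in m, then the finger opening in m, from 0 to 0.087. A call has 1 to 12 rows; each row is the pose to reach, as a shift and turn from the pose commanded when the call began, along the tool's axes at that moment; what a row does not reach only later rows make up. A row lasts 1/12 s, in which the tool goes at most 41.7 mm and 7.16 degrees, less where a joint would pass 70% of its speed; a pose out of reach is approached as far as the arm can. A call with a gripper value outside its range is refused whole. The fingers move at their own pace and stop on an object; the grip force is fixed at half the most. Time passes only in rows, so rows that repeat a pose let the fingers close. It gives the time, the measured TCP pose, the force and the opening at its end, in the units of the state.
- r.sense(): the state, without advancing time (a new reading comes with each control period).
- r.capture(name): name is "scene" or "side" or "wrist"; returns the picture (480x640x3 uint8, red, green, blue); there is no depth.
- r.calibration(name): a dict with "fx", "fy", "cx", "cy" (pixels), "rvec" (rotation vector, rad) and "tvec" (3), from world to camera coordinates, as OpenCV has them; the wrist camera has in their place "tool_from_camera" (4x4, takes a point from camera to tool coordinates, whose origin is the TCP and whose axes are the tool frame's). Camera axes: x right, y down, z forward; pixel columns grow to the right and rows downward; lengths in m; the calibration is good to about 2 mm. A picture is of the moment at which its call begins: read the wrist's pose just before it. calibration takes no time and is no camera call.
- r.finish_job(): hands the job in, once; it reports no verdict.
The state is a dict: "time_s": time; "joints": joint angles; "joint_velocities": joint speeds; "effort": joint torques, N m; "tcp_pos": TCP position; "ee_rot": TCP orientation; "wrist_force": force on the tool from outside, world axes, zero at the start; "moment": the same for the moment, N m; "gripper_width": opening from 0.0 (shut) to 1.0 (fully open).
Only numpy, scipy, OpenCV 4.12 (cv2) and the standard library are available. Lean on these libraries where they do the work, as an engineer would, in place of code of your own. Each camera call takes 0.05 s, during which the arm holds its last target.

## Task

The barbecue's gas shut-off timer has tripped: pick up the narrow flat spatula, slip its blade into the notch in the front of the timer's hinged weather flap and lever the flap up and right over to its stop with the blade (it is hot: no fingers on it). Then, still gripping the spatula, lay the blade on the round reset button under the flap and press it fully down without forcing it, keep it down for at least three seconds, and finish while still holding it down with the spatula, so that the burner can be lit. Leave the timer's dial setting and the fork, jar, plate and salt cellar as they are.

Things in the scene. Friction and masses are not known exactly. Their poses are not given: they have to be found in the camera images.
- timer: Blue plastic gas timer fixed to the shelf: block 110 (x) x 160 (y) x 36 mm high; origin at the centre of its underside, x to its back (away from the robot; copper pipes reach 103 mm behind), z up. Flat top 36 mm up. Dial 44 mm across, top 58 mm up, at y = +38 mm; flap and reset button on the line y = -42 mm (right of the dial seen from the robot). Screw ears stick out 16 mm at both ends.
- flap_hinge (a point): Middle of the flap's hinge line, fixed to the timer at x = 38, y = -42, z = 50 mm of its frame. Axes as the timer's; the hinge line runs along y. The flap is a blue plastic cap 66 (x) x 56 (y) x 14 mm high, open below, walls 3 mm.
- flap_notch (a point): Middle of the pry notch, on the outer face of the flap's front wall; moves with the flap. Closed: 66 mm in front (-x) of the hinge line, 10 mm below it. The notch is 34 mm wide and 8 mm high (36 to 44 mm above the shelf); its floor is the timer's flat top, which runs on 27 mm in front of the flap. From the front face the way in is free for 21 mm, up to the button.
- flap (a joint): Flap angle, rad: 0 closed, grows as its front edge rises, 2.3 fully open, laid back beyond the hinge on its stop. Light (30 g): falls shut from below about 1.3, falls fully open by itself from beyond about 2.0, may stay in between.
- reset_top (a point): Centre of the top face of the reset button, moving with it: round, black, 20 mm across, on the flap's centre line 35 mm in front (-x) of the hinge line. Released, its top is 46 mm above the shelf, 10 mm above the timer's flat top; with the flap open nothing in front of or beside it is higher than the flat top, up to the dial. Axes as the timer's.
- reset (a joint): Travel of the reset button straight down, m: 0 released, 0.006 fully down (its top then 40 mm above the shelf). Spring return: 0.8 N to start, 2.0 N at full travel.
- spatula_grip (a point): Narrow flat spatula, 110 g, plain blade with rounded end. Point near the centre of mass, half-way up the handle; x towards the blade's tip, z up as it lies. Wooden handle 26 (y) x 20 mm thick from 85 mm behind to 25 mm ahead of the point; steel blade 22 mm wide, 2.5 mm thick, at mid-thickness, from there to 120 mm ahead. Lies on its handle, blade 10 mm above the shelf, tip away from the robot.
- spatula_tip (a point): End of the spatula's blade, half-way up its thickness, 120 mm ahead of spatula_grip; same axes. Pressed at the tip, the spatula pivots in a light grip: at 15 N of grip or so it may turn, at 40 N it stays.
- dial_pointer (a point): End of the white pointer on the timer's dial, 20 mm from the dial's axis, 58 mm above the shelf. To be left as it is.
- fork_grip (a point): Grill fork with the same dark wooden handle as the spatula but two round prongs, 205 mm long over all; same place and axes as spatula_grip. To be left alone.
- jar: Closed amber glass jar, 72 mm across, 110 mm high, origin at the centre of its underside. To be left alone.
- plate: White melamine plate, 170 mm across, 20 mm high, origin at the centre of its underside. To be left alone.
- cellar: White ceramic salt cellar with a wooden lid, 84 mm across, 66 mm high, origin at the centre of its underside. To be left alone.
Not all that is in view belongs to the job. Leave any green or yellow look-alike of the part that bears spatula_grip alone.

How it is judged (in metres and radians):
On the way, in this order (a step that is already met when the one before it is completed fails the run):
1. the spatula is lifted off the shelf in the gripper (height (world z) of spatula_grip above 0.025 m and contact force between the fingers and spatula above 0.5 N), for 0.2 s.
2. the flap is levered up on the spatula's blade (value of joint flap above 0.4 rad and contact force between spatula and flap above 0.02 N).
3. the flap is laid right over to its stop (value of joint flap above 2.1 rad), for 0.2 s.
4. the reset button is kept fully down with the spatula for three seconds (value of joint reset above 0.0048 m and contact force between spatula and reset above 1 N), for 2.5 s.
At the end, for the whole second after the job is handed in: Button at least 4.8 of 6 mm down, pressed by the spatula with over 1 N; spatula held by the gripper, its grip point over 25 mm up; flap open on its stop (over 2.1 rad); dial pointer within 8 mm, fork, jar, plate and cellar within 30 mm of their starts (all of step 1 and all of step 4 and value of joint flap above 2.1 rad and distance of dial_pointer from where it was at the start of the episode below 0.008 m and distance of each of fork_grip, jar, plate, cellar from where it was at the start of the episode below 0.03 m); the arm keeps its last pose, push and grip.
It fails at once if the fingers touch the flap (contact force between the fingers and flap above 0.3 N).
It fails at once if the fingers press the reset button (contact force between the fingers and reset above 0.3 N).
It fails at once if the reset button is forced, with more than 20 N (contact force between spatula and reset above 20 N).
It fails at once if the dial is turned (distance of dial_pointer from where it was at the start of the episode above 0.012 m).
It fails at once if the fork, jar, plate or salt cellar is disturbed (distance of any of fork_grip, jar, plate, cellar from where it was at the start of the episode above 0.04 m).
It also fails if it takes over 72 s, if anything falls off the work surface, if the arm or the gripper's body presses on something with over 40 N, if the wrist force passes 120 N, or if a joint passes its speed limit or range.

## Working session

There is one attempt and no reset: what is moved stays moved. The work goes in short steps, Python scripts to look and compute and a tool call to move; the robot and the scene stay as the last step left them, time stands still between calls to the robot, and variables do not carry over. Pictures are saved under pics/ and viewed, and the job is handed in when it is done.

Besides the shell and the picture viewer there is one more tool, called after "Request:" as name(argument=value, ...) on one line, values as JSON. move_arm: Moves the arm, as the interface text tells. Its arguments: {"type":"object","properties":{"increments":{"type":"array","items":{"type":"number"}}},"required":["increments"]}

```bash
mkdir -p pics; python3 - <<'E'
from station import r
import cv2
s=r.sense();print({k:(v if not hasattr(v,'tolist') else v.tolist()) for k,v in s.items()})
for n in ("scene","side","wrist"):
    im=r.capture(n);cv2.imwrite(f"pics/{n}0.png",im[:,:,::-1]);print(n,r.calibration(n))
E
```

```text
{'time_s': 0.0, 'joints': [-56.173556578961474, 22.09047501377532, 0.38029711734040017, -0.029423641141911924, -68.4112824461093, -14.817226308288845], 'joint_velocities': [0.06263513617115765, -0.02409259217428154, 0.03168334432256401, 0.007876061690813814, 0.08140705604643213, -0.010216685461986147], 'effort': [-0.00036989447835367173, -39.066327810287476, 18.74113619327545, 4.2201389372348785, 0.01094844366889447, -0.0002083794606733136], 'tcp_pos': [0.2034127124535103, -0.5903545419097681, 0.2294650122921195], 'ee_rot': [[-0.0007833841810780168, -0.32554027177065625, 0.9455278513955642], [0.0020268283954857406, 0.9455256825044279, 0.3255412042909323], [-0.999997639135153, 0.0021714465276616766, -8.08955957780765e-05]], 'wrist_force': [0.3529696927915024, 0.5497839261500845, -0.8307181554906411], 'moment': [-0.02548985941276472, -0.013322475102803521, 0.04021175555673367], 'gripper_width': 1.000784767170663}
scene {'fx': 468.87139098777163, 'fy': 468.87139098777163, 'cx': 320.2006447155898, 'cy': 239.1522033117374, 'rvec': array([ 1.60575535,  1.71558198, -0.84143784]), 'tvec': array([ 0.00929544, -0.27235212,  1.58569225])}
side {'fx': 600.9764711199915, 'fy': 600.9764711199915, 'cx': 319.04674388231996, 'cy': 243.6781927202271, 'rvec': array([ 0.54106921, -2.77247   ,  0.98675263]), 'tvec': array([0.54690766, 0.18472176, 1.64915768])}
wrist {'fx': 355.9892980523978, 'fy': 355.9892980523978, 'cx': 320.0740349403177, 'cy': 237.789795044624, 'tool_from_camera': array([[-2.95013539e-04, -2.82306990e-01,  9.59324073e-01,
        -1.54481420e-01],
       [ 9.99999241e-01, -1.23072994e-03, -5.46534286e-05,
         4.79172778e-04],
       [ 1.19609790e-03,  9.59323329e-01,  2.82307139e-01,
        -7.85812112e-02],
       [ 0.00000000e+00,  0.00000000e+00,  0.00000000e+00,
         1.00000000e+00]])}
```

View pics/scene0.png

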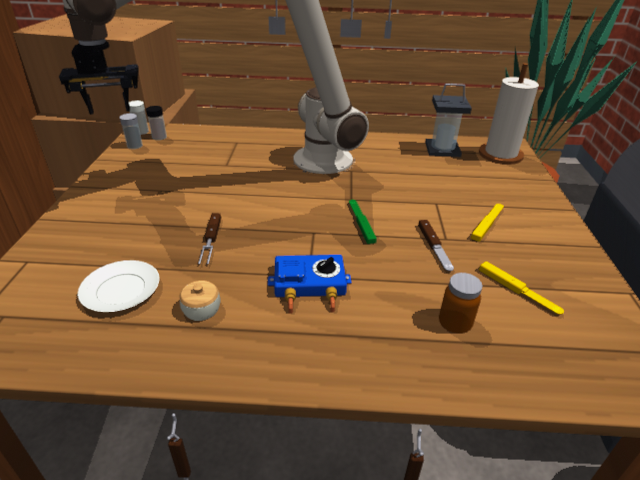

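View pics/side0.png

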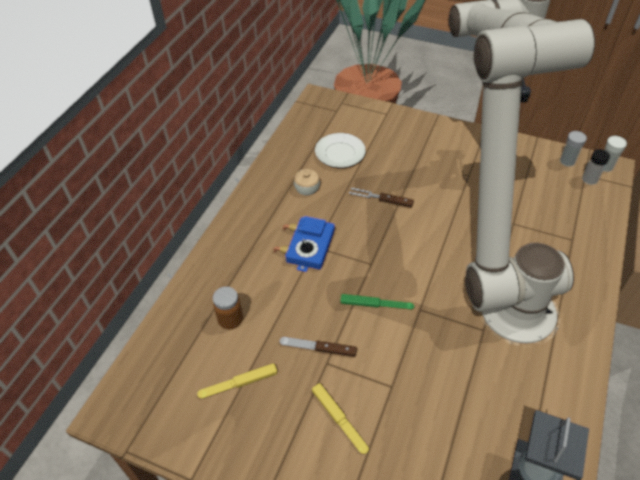

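View pics/wrist0.png

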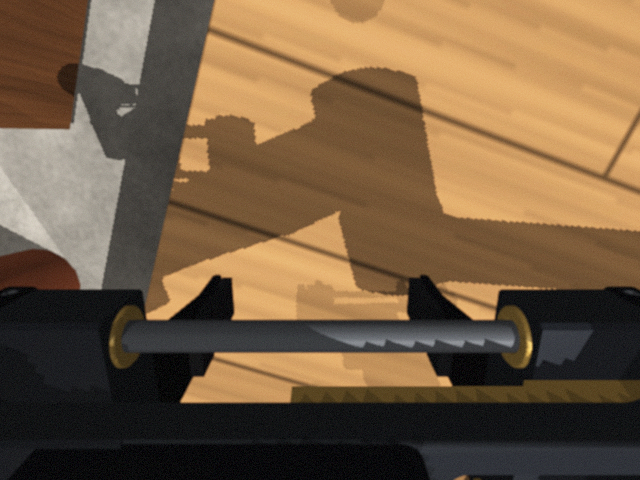

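Candidates for the spatula in the scene picture are:
- the brown-handled flat steel blade (435,245)
- the fork with two prongs (211,238)
- green look-alike (362,222)
- yellow look-alikes (488,222) and (520,287)

I choose (435,245) and will check it in close crops.

```bash
cat > h.py <<'E'
import numpy as np,cv2
from station import r
def P(n,X):
    c=r.calibration(n);K=np.array([[c['fx'],0,c['cx']],[0,c['fy'],c['cy']],[0,0,1]])
    return cv2.projectPoints(np.array(X,float).reshape(-1,3),c['rvec'],c['tvec'],K,None)[0].reshape(-1,2)
def ray(n,uv,z):
    c=r.calibration(n);R=cv2.Rodrigues(c['rvec'])[0];o=-R.T@c['tvec']
    d=R.T@np.array([(uv[0]-c['cx'])/c['fx'],(uv[1]-c['cy'])/c['fy'],1]);return o+d*(z-o[2])/d[2]
def wpose():
    s=r.sense();T=np.eye(4);T[:3,:3]=s['ee_rot'];T[:3,3]=s['tcp_pos'];return T@r.calibration('wrist')['tool_from_camera']
def wray(T,uv,z):
    c=r.calibration('wrist');d=T[:3,:3]@np.array([(uv[0]-c['cx'])/c['fx'],(uv[1]-c['cy'])/c['fy'],1]);o=T[:3,3];return o+d*(z-o[2])/d[2]
def wproj(T,X):
    c=r.calibration('wrist');p=(np.array(X).reshape(-1,3)-T[:3,3])@T[:3,:3];return np.c_[c['fx']*p[:,0]/p[:,2]+c['cx'],c['fy']*p[:,1]/p[:,2]+c['cy']]
def crop(im,x,y,w,h,k,name):
    cv2.imwrite(name,cv2.resize(im[y:y+h,x:x+w,::-1],None,fx=k,fy=k,interpolation=cv2.INTER_CUBIC))
E
python3 - <<'E'
import cv2,numpy as np
a=cv2.imread('pics/scene0.png');b=cv2.imread('pics/side0.png')
f=lambda im,x,y:cv2.resize(im[y:y+75,x:x+100],None,fx=4,fy=4,interpolation=cv2.INTER_CUBIC)
cv2.imwrite('pics/crop0.png',np.vstack([np.hstack([f(a,390,205),f(a,260,240)]),np.hstack([f(b,270,310),f(b,260,200)])]))
E
```

```text
(no output)
```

View pics/crop0.png

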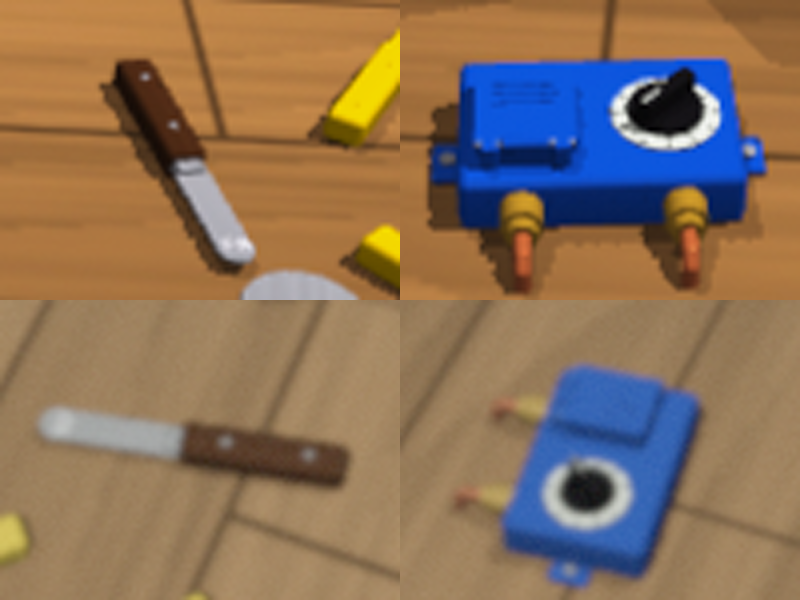

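```bash
python3 - <<'E'
from h import *
np.set_printoptions(precision=4,suppress=True)
for n,l in (("scene",[((450,268),.01),((436,246),.01),((422.8,221.8),.02)]),("side",[((280,340.7),.01),((316,345.5),.01),((356.8,351),.01)])):
    for uv,z in l: print(n,uv,ray(n,uv,z))
for uv in [(275.5,256.2),(342,255.5),(346.2,286.2),(275,287.5)]: print('timer scene',ray('scene',uv,.036))
# side: top corners order
for uv in [(260+175/4,200+68/4),(260+300/4,200+97/4),(260+240/4,200+275/4-0),(260+107/4,200+237/4)]: print('timer side',ray('side',uv,.036))
E
```

```text
scene (450, 268) [0.5608 0.3313 0.01  ]
scene (436, 246) [0.4757 0.3103 0.01  ]
scene (422.8, 221.8) [0.3835 0.2866 0.02  ]
side (280, 340.7) [0.5659 0.3334 0.01  ]
side (316, 345.5) [0.4717 0.3112 0.01  ]
side (356.8, 351) [0.3665 0.2866 0.01  ]
timer scene [ 0.583  -0.0834  0.036 ]
timer scene [0.5673 0.0722 0.036 ]
timer scene [0.6741 0.0831 0.036 ]
timer scene [ 0.6905 -0.0703  0.036 ]
timer side [ 0.672 -0.073  0.036]
timer side [ 0.5724 -0.0806  0.036 ]
timer side [0.5504 0.0916 0.036 ]
timer side [0.6527 0.0953 0.036 ]
```

The crops confirm it: brown handle with a flat steel blade and rounded end, tip near (450,268) in scene. I'll move to a view of the timer first, on the way to the spatula.

```bash
cat >> h.py <<'E'
from scipy.spatial.transform import Rotation as Ro
def rot(yaw,pitch=0):
    a,p=np.radians([yaw,pitch]);z=np.array([np.cos(a)*np.cos(p),np.sin(a)*np.cos(p),-np.sin(p)])
    y=np.array([-np.sin(a),np.cos(a),0]);x=np.cross(y,z);return np.c_[x,y,z]
def inc(pos,R,p0=None,R0=None):
    s=r.sense();R0=np.array(s['ee_rot']) if R0 is None else R0;p0=np.array(s['tcp_pos']) if p0 is None else p0
    print('rv',np.round(Ro.from_matrix(R0.T@R).as_rotvec(degrees=True),2),'sh',np.round(R0.T@(np.array(pos)-p0),4))
E
python3 -c "
from h import *
inc([.48,-.05,.25],rot(7))
T=np.linalg.norm([.28,.54]);print(T)"
```

```text
rv [ 1.2e+01 -1.0e-02 -9.0e-02] sh [-0.0196  0.421   0.4375]
0.608276253029822
```

Request:
move_arm(increments=[4,0,0,-0.006,0.14,0.145,0.087,8,0,0,-0.013,0.28,0.29,0.087,12,0,0,-0.02,0.421,0.4375,0.087,12,0,0,-0.02,0.421,0.4375,0.087,12,0,0,-0.02,0.421,0.4375,0.087,12,0,0,-0.02,0.421,0.4375,0.087,12,0,0,-0.02,0.421,0.4375,0.087,12,0,0,-0.02,0.421,0.4375,0.087,12,0,0,-0.02,0.421,0.4375,0.087,12,0,0,-0.02,0.421,0.4375,0.087,12,0,0,-0.02,0.421,0.4375,0.087,12,0,0,-0.02,0.421,0.4375,0.087])

```text
time_s: 1.15
tcp_pos: [0.4314, -0.1439, 0.2472]
ee_rot: [[0.0, -0.122, 0.992], [0.0, 0.992, 0.122], [-1.0, 0.0, 0.0]]
wrist_force: [1.1, -0.7, 0.2]
gripper_width: 0.997
```

```bash
python3 -c "
from h import *
inc([.48,-.05,.25],rot(7));print(r.sense()['tcp_pos'])"
```

```text
rv [ 0.02  0.03 -0.  ] sh [-0.0028  0.0873  0.0597]
[ 0.43139311 -0.14390222  0.24720236]
```

Request:
move_arm(increments=[0,0,0,-0.003,0.087,0.06,0.087,0,0,0,-0.003,0.087,0.06,0.087,0,0,0,-0.003,0.087,0.06,0.087,0,0,0,-0.003,0.087,0.06,0.087,0,0,0,-0.003,0.087,0.06,0.087])

```text
time_s: 1.57
tcp_pos: [0.4802, -0.0512, 0.2495]
ee_rot: [[-0.001, -0.124, 0.992], [-0.0, 0.992, 0.124], [-1.0, 0.0, -0.001]]
wrist_force: [-0.4, 0.3, -0.9]
gripper_width: 1.006
```

```bash
python3 - <<'E'
from h import *
T=wpose();im=r.capture('wrist');np.save('T1.npy',T)
cv2.imwrite('pics/w1.png',im[:,:,::-1]);print(r.sense()['tcp_pos'],r.sense()['joints'])
E
```

```text
[ 0.47975431 -0.05205611  0.24958039] [ 1.31404263e+01  7.22123934e+00 -1.69862096e+01 -8.48277870e-03
 -6.58598561e+01 -9.60743096e+01]
```

View pics/w1.png

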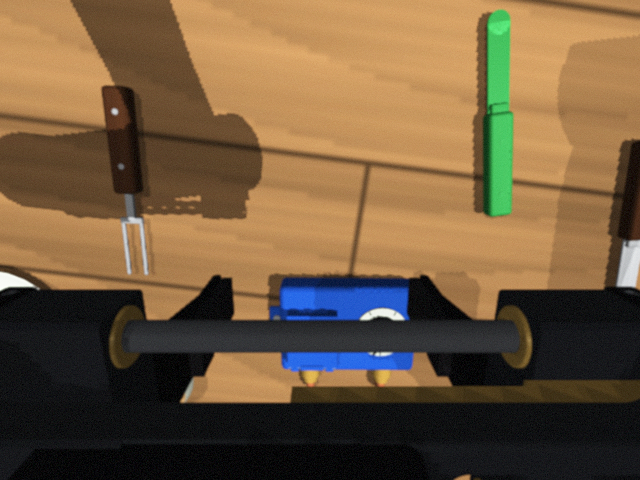

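The wrist camera looks back over the fingers (image down means away from the robot), so the bar hides what lies ahead. In this picture the timer is at (282–411, 280–370) and the fork is at (125,150). I'll flip the hand half a turn so the blade points under the camera.

```bash
python3 -c "
from h import *
inc([.455,.307,.20],rot(7+85))"
```

```text
rv [-8.494e+01 -5.000e-02 -5.000e-02] sh [0.0496 0.3594 0.0196]
```

Request:
move_arm(increments=[-7,0,0,0,0.03,0.002,0.087,-14,0,0,0,0.06,0.004,0.087,-21,0,0,0,0.09,0.006,0.087,-28,0,0,0,0.12,0.008,0.087,-35,0,0,0,0.15,0.01,0.087,-42,0,0,0,0.18,0.01,0.087,-49,0,0,0,0.21,0.01,0.087,-56,0,0,0.01,0.24,0.015,0.087,-63,0,0,0.02,0.27,0.016,0.087,-70,0,0,0.03,0.3,0.018,0.087,-77,0,0,0.04,0.33,0.02,0.087,-84,0,0,0.05,0.36,0.02,0.087])

```text
time_s: 2.62
tcp_pos: [0.4562, 0.3073, 0.1996]
ee_rot: [[-0.0, -1.0, -0.022], [-0.0, -0.022, 1.0], [-1.0, 0.0, -0.0]]
wrist_force: [0.3, 0.4, 0.7]
gripper_width: 0.999
```

```bash
python3 -c "
from h import *
inc([.455,.307,.20],rot(193.3))"
```

```text
rv [-1.0207e+02 -0.0000e+00 -1.0000e-02] sh [-0.0004  0.0012 -0.0002]
```

Request:
move_arm(increments=[-7,0,0,0,0,0,0.087,-14,0,0,0,0,0,0.087,-21,0,0,0,0,0,0.087,-28,0,0,0,0,0,0.087,-35,0,0,0,0,0,0.087,-42,0,0,0,0,0,0.087,-49,0,0,0,0,0,0.087,-56,0,0,0,0,0,0.087,-63,0,0,0,0,0,0.087,-70,0,0,0,0,0,0.087,-77,0,0,0,0,0,0.087,-84,0,0,0,0,0,0.087])

```text
time_s: 3.62
tcp_pos: [0.4564, 0.3057, 0.2]
ee_rot: [[-0.0, -0.083, -0.997], [-0.0, -0.997, 0.083], [-1.0, 0.0, 0.0]]
wrist_force: [-0.1, -0.1, 0.3]
gripper_width: 1.003
```

Request:
move_arm(increments=[-7,0,0,0,0,0,0.087,-14,0,0,0,0,0,0.087,-18,0,0,0,0,0,0.087,-18,0,0,0,0,0,0.087,-18,0,0,0,0,0,0.087])

```text
time_s: 4.03
tcp_pos: [0.4563, 0.3062, 0.2]
ee_rot: [[-0.0, 0.221, -0.975], [-0.0, -0.975, -0.221], [-1.0, 0.0, 0.0]]
wrist_force: [-1.6, -0.0, -0.9]
gripper_width: 0.997
```

```bash
python3 - <<'E'
from h import *
T=wpose();im=r.capture('wrist');np.save('T2.npy',T)
cv2.imwrite('pics/w2.png',im[:,:,::-1]);print(r.sense()['tcp_pos'],r.sense()['joints'])
E
```

```text
[0.45625373 0.30642223 0.20001504] [ 5.07880653e+01  1.61518996e+01 -1.28836814e+01 -1.32660035e-03
 -6.09784529e+01  5.20347185e+01]
```

View pics/w2.png

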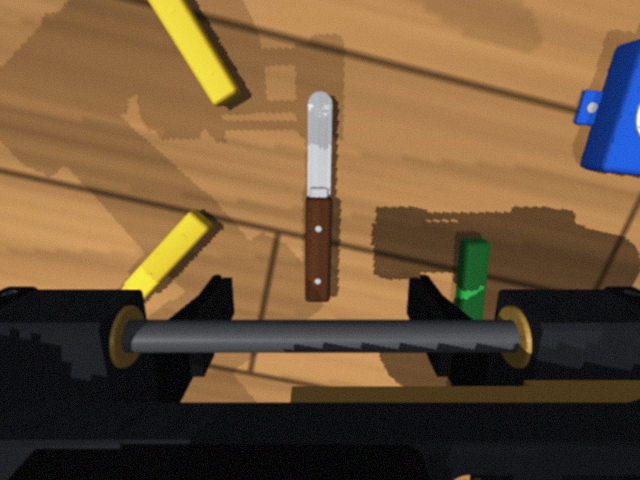

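The wrist view shows the spatula with its tip at (319.5,92), neck at (319,196) and butt at (317,300). The yellow and green pieces stand clear on either side.

```bash
python3 - <<'E'
from h import *
np.set_printoptions(precision=4,suppress=True)
T=np.load('T2.npy')
t=wray(T,(319.5,91.5),.011);n=wray(T,(319,197),.016);b=wray(T,(317,298.5),.018)
print(t,n,b,np.linalg.norm(t-n),np.linalg.norm(t-b))
d=t-b;print('yaw',np.degrees(np.arctan2(d[1],d[0])))
d2=n-b;print('yaw handle',np.degrees(np.arctan2(d2[1],d2[0])))
g=wray(T,(472,290),.01);print('green',g)
E
```

```text
[0.5654 0.3319 0.011 ] [0.473  0.3115 0.016 ] [0.3692 0.2903 0.018 ] 0.09471150162484558 0.2006073818861616
yaw 11.961197948031094
yaw handle 11.556974557068983
green [0.411  0.1322 0.01  ]
```

```bash
python3 -c "
from h import *
inc([.458,.3085,.05],rot(192))"
```

```text
rv [ 0.82  0.01 -0.01] sh [ 0.15   -0.0017 -0.0022]
```

Request:
move_arm(increments=[0.8,0,0,0.03,-0.0017,-0.0022,0.087,0.8,0,0,0.06,-0.0017,-0.0022,0.087,0.8,0,0,0.09,-0.0017,-0.0022,0.087,0.8,0,0,0.12,-0.0017,-0.0022,0.087,0.8,0,0,0.15,-0.0017,-0.0022,0.087,0.8,0,0,0.15,-0.0017,-0.0022,0.087,0.8,0,0,0.15,-0.0017,-0.0022,0.087])

```text
time_s: 4.67
tcp_pos: [0.4575, 0.3086, 0.0491]
ee_rot: [[-0.002, 0.211, -0.978], [-0.003, -0.978, -0.211], [-1.0, 0.003, 0.003]]
wrist_force: [1.2, 1.2, 0.9]
gripper_width: 0.999
```

```bash
python3 - <<'E'
from h import *
print(r.sense()['tcp_pos'])
inc([.458,.3085,.011],rot(192))
T=wpose();im=r.capture('wrist');cv2.imwrite('pics/w3.png',im[:,:,::-1])
print(wproj(T,[[.458,.3085,.02],[.565,.332,.01]]))
E
```

```text
[0.45745677 0.30862648 0.04907951]
rv [ 0.15  0.15 -0.15] sh [ 0.0381  0.0001 -0.0006]
[[321.26832071 275.61183468]
 [320.2010339   61.99805509]]
```

View pics/w3.png

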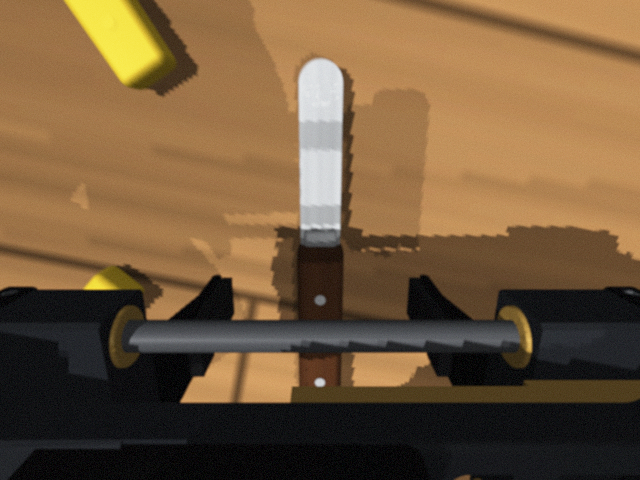

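The spatula is centred between the fingers, with its tip at (320,58) against a prediction of (320,62). Next I descend, close and lift.

Request:
move_arm(increments=[0,0,0,0.013,0,0,0.087,0,0,0,0.026,0,0,0.087,0,0,0,0.038,0,0,0.087,0,0,0,0.038,0,0,0.087,0,0,0,0.038,0,0,0.087])

```text
time_s: 5.13
tcp_pos: [0.4587, 0.3105, 0.0138]
ee_rot: [[0.002, 0.212, -0.977], [0.002, -0.977, -0.212], [-1.0, -0.001, -0.002]]
wrist_force: [-0.2, 0.4, -0.2]
gripper_width: 1.002
```

Request:
move_arm(increments=[0,0,0,0,0,0,0.05,0,0,0,0,0,0,0.01,0,0,0,0,0,0,0.0,0,0,0,0,0,0,0.0,0,0,0,0,0,0,0.0,0,0,0,0,0,0,0.0,0,0,0,0,0,0,0.0,0,0,0,0,0,0,0.0,0,0,0,0,0,0,0.0,0,0,0,0,0,0,0.0,0,0,0,0,0,0,0.0,0,0,0,0,0,0,0.0])

```text
time_s: 6.13
tcp_pos: [0.4577, 0.3095, 0.0119]
ee_rot: [[-0.0, 0.211, -0.977], [-0.0, -0.977, -0.211], [-1.0, 0.0, 0.0]]
wrist_force: [0.1, -0.8, 0.2]
gripper_width: 0.296
```

```bash
python3 -c "
from h import *
s=r.sense();print(s['tcp_pos'],s['gripper_width']*.087,s['wrist_force'],s['time_s'])"
```

```text
[0.457728   0.30951058 0.01191942] 0.025754832105350425 [ 0.06265143 -0.79012254  0.19659025] 6.1333
```

Request:
move_arm(increments=[0,0,0,-0.02,0,0,0,0,0,0,-0.045,0,0,0,0,0,0,-0.07,0,0,0,0,0,0,-0.1,0,0,0,0,0,0,-0.13,0,0,0,0,0,0,-0.15,0,0,0,0,0,0,-0.16,0,0,0,0,0,0,-0.16,0,0,0])

```text
time_s: 6.8
tcp_pos: [0.4586, 0.3105, 0.1742]
ee_rot: [[0.003, 0.212, -0.977], [0.004, -0.977, -0.212], [-1.0, -0.003, -0.004]]
wrist_force: [-0.3, 0.2, -1.8]
gripper_width: 0.296
```

```bash
python3 - <<'E'
from h import *
s=r.sense();print(s['tcp_pos'],s['gripper_width']*.087,s['wrist_force'],s['time_s'])
inc([.45,-.04,.17],rot(187))
im=r.capture('wrist');im2=r.capture('side');cv2.imwrite('pics/w4.png',np.hstack([im,im2])[::1,::1,::-1][:, :].repeat(1,0)[::2,::2])
E
```

```text
[0.45856015 0.31050093 0.17424923] 0.025787382928063915 [-0.34851671  0.24546729 -1.83017046] 6.8
rv [ 5.22 -0.22  0.18] sh [0.0029 0.3408 0.0826]
```

View pics/w4.png

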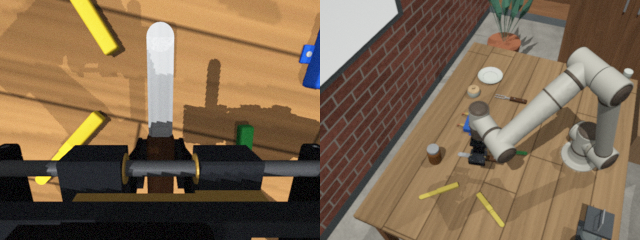

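The spatula is held and lifted, with its tip at about (320,45) in the full wrist frame. Now to the timer.

Request:
move_arm(increments=[0.5,0,0,0,0.03,0.008,0,1,0,0,0,0.06,0.016,0,1.5,0,0,0,0.09,0.024,0,2,0,0,0,0.12,0.03,0,2.5,0,0,0,0.15,0.036,0,3,0,0,0,0.18,0.044,0,3.5,0,0,0,0.21,0.05,0,4,0,0,0,0.24,0.06,0,4.5,0,0,0,0.27,0.066,0,5,0,0,0,0.3,0.073,0,5,0,0,0,0.33,0.08,0,5,0,0,0.003,0.34,0.083,0])

```text
time_s: 7.9
tcp_pos: [0.447, -0.0431, 0.1672]
ee_rot: [[-0.004, 0.122, -0.992], [-0.001, -0.992, -0.122], [-1.0, 0.0, 0.004]]
wrist_force: [0.2, -0.5, -1.2]
gripper_width: 0.296
```

Request:
move_arm(increments=[0,0,0,0,0,0,0,0,0,0,0,0,0,0,0,0,0,0,0,0,0,0,0,0,0,0,0,0])

```text
time_s: 8.23
tcp_pos: [0.4486, -0.0394, 0.1686]
ee_rot: [[-0.001, 0.127, -0.992], [-0.0, -0.992, -0.127], [-1.0, 0.0, 0.001]]
wrist_force: [0.1, 0.1, -1.5]
gripper_width: 0.293
```

```bash
python3 - <<'E'
from h import *
s=r.sense();print(s['tcp_pos'],s['ee_rot'],s['wrist_force'],s['time_s'])
T=wpose();im=r.capture('wrist');np.save('T5.npy',T);cv2.imwrite('pics/w5.png',im[:,:,::-1])
E
```

```text
[ 0.44860136 -0.03937503  0.16855848] [[-7.08506252e-04  1.26970712e-01 -9.91906213e-01]
 [-1.10303202e-04 -9.91906466e-01 -1.26970666e-01]
 [-9.99999743e-01  1.94509210e-05  7.16777208e-04]] [ 0.14309732  0.12189535 -1.46849943] 8.2333
```

View pics/w5.png

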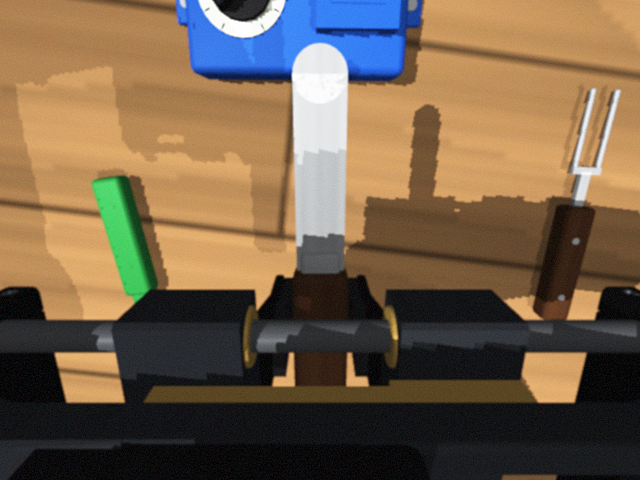

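```bash
python3 -c "
from h import *
im=cv2.imread('pics/w5.png')[:,:,::-1];crop(im,170,0,260,110,3,'pics/w5c.png')"
```

```text
(no output)
```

View pics/w5c.png

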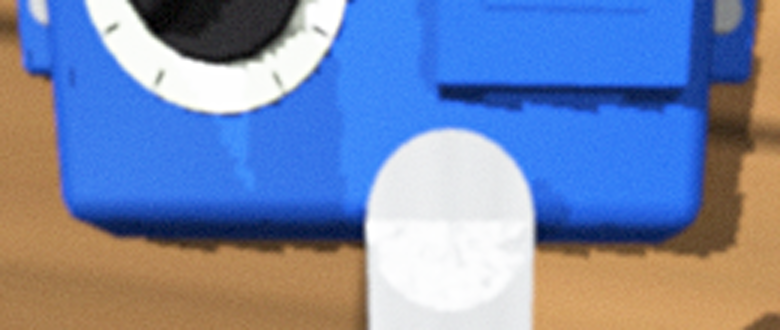

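```bash
python3 - <<'E'
from h import *
np.set_printoptions(precision=4,suppress=True)
T=np.load('T5.npy');f=lambda x,y:(170+x/3,y/3)
a=wray(T,f(437,85),.05);b=wray(T,f(692,87),.05);print(a,b,np.linalg.norm(a-b),(a+b)/2)
d=a-b;yaw=np.degrees(np.arctan2(-d[0],d[1]));print('yaw',yaw)
c=wray(T,f(65,190),.036);e=wray(T,f(703,195),.036);print(c,e,np.linalg.norm(c-e),'yaw',np.degrees(np.arctan2(-(c-e)[0],(c-e)[1])))
print('front edge mid',wray(T,f(64,215),.034),wray(T,f(695,222),.034))
s=r.sense()
for z in (.1667,.163,.17): t=wray(T,f(450,128),z);print('tip',t,s['ee_rot'].T@(t-s['tcp_pos']) if hasattr(s['ee_rot'],'T') else np.array(s['ee_rot']).T@(t-np.array(s['tcp_pos'])))
# blade width for height check: 165/3=55px
c_=r.calibration('wrist');dep=.022*c_['fx']/((533-368)/3);p=T[:3,:3]@np.array([0,0,0]);uv=f(450,220)
print('blade z by width',T[:3,3]+T[:3,:3]@(np.array([(uv[0]-c_['cx'])/c_['fx'],(uv[1]-c_['cy'])/c_['fy'],1])*dep))
E
```

```text
[ 0.5917 -0.0178  0.05  ] [ 0.5986 -0.0753  0.05  ] 0.057919771383355356 [ 0.5952 -0.0465  0.05  ]
yaw 6.824191691517163
[0.5611 0.0704 0.036 ] [ 0.5796 -0.0848  0.036 ] 0.15623031847722654 yaw 6.814981826097558
front edge mid [0.5556 0.0712 0.034 ] [ 0.5737 -0.0844  0.034 ]
tip [ 0.5583 -0.025   0.1667] [ 0.002  -0.0002 -0.1106]
tip [ 0.5591 -0.0249  0.163 ] [ 0.0057 -0.0002 -0.1114]
tip [ 0.5576 -0.0251  0.17  ] [-0.0013 -0.0002 -0.1099]
blade z by width [ 0.5472 -0.0264  0.1678]
```

The picture shows the flap's front edge from (315.7,28.3) to (400,29), and the blade tip at (320,42.7). Timer yaw is about 6.8°. I'll lower to just in front of the notch for a closer check.

```bash
cat >> h.py <<'E'
OFF=np.array([.002,0,-.1106]);YAW=6.8
N=np.array([.596,-.046]);ax=np.array([np.cos(np.radians(YAW)),np.sin(np.radians(YAW))])
def tipto(d,z,p=0,lat=0,off=None):   # d: mm along timer x from flap front face; z world; p: pitch tip-up deg
    off=OFF if off is None else off
    R=rot(YAW+180,p);t=np.r_[N+ax*d/1e3+lat/1e3*np.array([-ax[1],ax[0]]),z]
    inc(t-R@off,R);print('tcp',np.round(t-R@off,4))
def tipnow():
    s=r.sense();t=np.array(s['tcp_pos'])+np.array(s['ee_rot'])@OFF;q=t[:2]-N
    print('t',round(s['time_s'],2),'d',np.round(q@ax*1e3,1),'lat',np.round((q@[-ax[1],ax[0]])*1e3,1),'z',np.round(t[2]*1e3,1),'F',np.round(s['wrist_force'],2),'w',round(s['gripper_width']*87,1))
E
python3 -c "
from h import *
tipnow();tipto(-15,.06);z=rot(186.8,5)[:,2];print(z)"
```

```text
t 8.28 d -34.9 lat 25.0 z 166.7 F [ 0.21  0.01 -1.09] w 25.6
rv [0.5  0.02 0.  ] sh [ 0.1067  0.0243 -0.0198]
tcp [ 0.4713 -0.0609  0.062 ]
[-0.98918697 -0.11795341 -0.08715574]
```

Request:
move_arm(increments=[0.5,0,0,0,0.01,-0.005,0,0.5,0,0,0.02,0.024,-0.01,0,0.5,0,0,0.045,0.0243,-0.015,0,0.5,0,0,0.07,0.0243,-0.0198,0,0.5,0,0,0.09,0.0243,-0.0198,0,0.5,0,0,0.1,0.0243,-0.0198,0,0.5,0,0,0.1067,0.0243,-0.0198,0,0.5,0,0,0.1067,0.0243,-0.0198,0,0.5,0,0,0.1067,0.0243,-0.0198,0])

```text
time_s: 9.03
tcp_pos: [0.4719, -0.0617, 0.0625]
ee_rot: [[0.001, 0.118, -0.993], [-0.0, -0.993, -0.118], [-1.0, 0.0, -0.001]]
wrist_force: [0.7, 0.9, 0.0]
gripper_width: 0.296
```

```bash
python3 - <<'E'
from h import *
tipnow()
T=wpose();im=r.capture('wrist');np.save('T6.npy',T);crop(im,170,0,260,190,3,'pics/w6.png')
E
```

```text
t 9.03 d -14.5 lat -1.0 z 60.6 F [0.72 0.91 0.  ] w 25.8
```

View pics/w6.png

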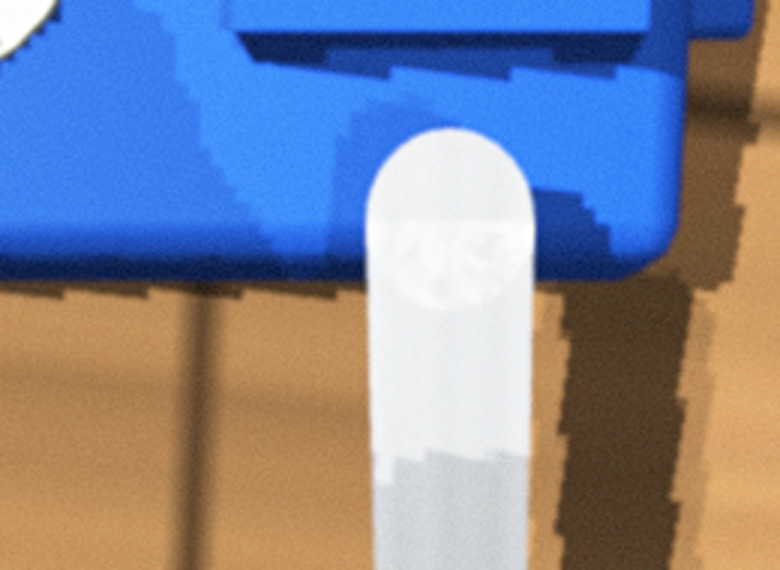

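```bash
python3 - <<'E'
from h import *
np.set_printoptions(precision=4,suppress=True)
T=np.load('T6.npy');f=lambda x,y:(170+x/3,y/3)
a=wray(T,f(238,33),.05);b=wray(T,f(653,33),.05);print(a,b,np.linalg.norm(a-b),(a+b)/2,np.degrees(np.arctan2(-(a-b)[0],(a-b)[1])))
q=((a+b)/2)[:2]-N;print('N corr d,lat',q@ax,q@[-ax[1],ax[0]])
t=wray(T,f(450,128),.0615);q=t[:2]-N;print('tip d,lat',q@ax,q@[-ax[1],ax[0]])
tipto(-8,.0402)
E
```

```text
[ 0.5923 -0.0179  0.05  ] [ 0.5989 -0.0745  0.05  ] 0.05698484156643453 [ 0.5956 -0.0462  0.05  ] 6.680607495239368
N corr d,lat -0.0004034628594688384 -0.00013326352901410146
tip d,lat -0.014623548208333632 -0.0007233728172920345
rv [-0.05 -0.1  -0.  ] sh [ 0.0208 -0.0009 -0.0062]
tcp [ 0.4782 -0.06    0.0422]
```

Request:
move_arm(increments=[0,0,0,0.007,-0.0005,0,0,0,0,0,0.014,-0.0009,0,0,0,0,0,0.0205,-0.0009,0,0,0,0,0,0.0205,-0.0009,0,0,0,0,0,0.0205,-0.0009,-0.003,0,0,0,0,0.0205,-0.0009,-0.006,0,0,0,0,0.0205,-0.0009,-0.006,0,0,0,0,0.0205,-0.0009,-0.006,0])

```text
time_s: 9.75
tcp_pos: [0.4776, -0.0602, 0.042]
ee_rot: [[0.001, 0.117, -0.993], [0.0, -0.993, -0.117], [-1.0, -0.0, -0.001]]
wrist_force: [-0.3, -0.5, -0.3]
gripper_width: 0.294
```

```bash
python3 - <<'E'
from h import *
tipnow()
T=wpose();im=r.capture('wrist');np.save('T7.npy',T);im2=r.capture('side');im3=r.capture('scene')
A=cv2.resize(im[0:190,170:430],(780,570))
cv2.imwrite('pics/w7.png',A[:,:,::-1])
B=np.hstack([cv2.resize(im2[180:280,250:350],(400,400),interpolation=2),cv2.resize(im3[220:320,250:350],(400,400),interpolation=2)]);cv2.imwrite('pics/s7.png',B[:,:,::-1])
tipnow();tipto(16,.0402)
E
```

```text
t 9.75 d -8.6 lat -0.3 z 40.1 F [-0.32 -0.5  -0.33] w 25.6
t 9.9 d -9.2 lat -0.3 z 39.9 F [-0.32 -0.21 -2.04] w 25.4
rv [-0.09 -0.01  0.  ] sh [-0.0003 -0.0001 -0.0252]
tcp [ 0.5021 -0.0572  0.0422]
```

View pics/w7.png

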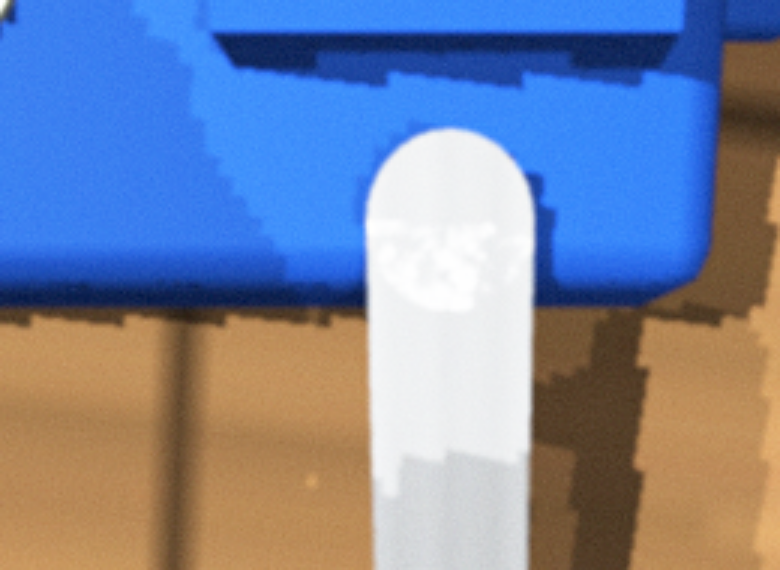

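View pics/s7.png

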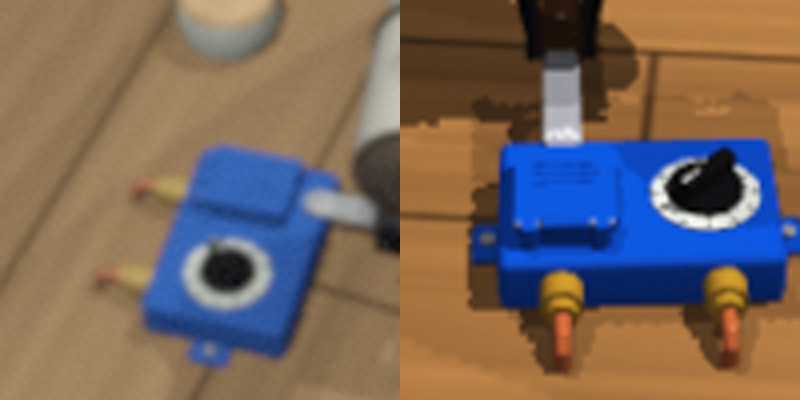

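The blade is centred on the notch: the notch's dark mouth spans 318–580 in the crop and the blade's centre is at 450. Inserting.

Request:
move_arm(increments=[0,0,0,0,0,-0.005,0,0,0,0,0,0,-0.01,0,0,0,0,0,0,-0.015,0,0,0,0,0,0,-0.02,0,0,0,0,0,0,-0.025,0,0,0,0,0,0,-0.025,0,0,0,0,0,0,-0.025,0])

```text
time_s: 10.48
tcp_pos: [0.5021, -0.0573, 0.0416]
ee_rot: [[-0.0, 0.117, -0.993], [0.0, -0.993, -0.117], [-1.0, -0.0, 0.0]]
wrist_force: [-0.3, -0.9, -1.7]
gripper_width: 0.293
```

```bash
python3 - <<'E'
from h import *
tipnow()
T=wpose();im=r.capture('wrist');A=cv2.resize(im[0:190,170:430],(780,570))
cv2.imwrite('pics/w8.png',A[:,:,::-1])
tipto(16,.07)
E
```

```text
t 10.48 d 16.1 lat -0.3 z 39.6 F [-0.27 -0.9  -1.69] w 25.5
rv [-0.1   0.04  0.  ] sh [-0.0304 -0.0001 -0.0003]
tcp [ 0.5021 -0.0572  0.072 ]
```

View pics/w8.png

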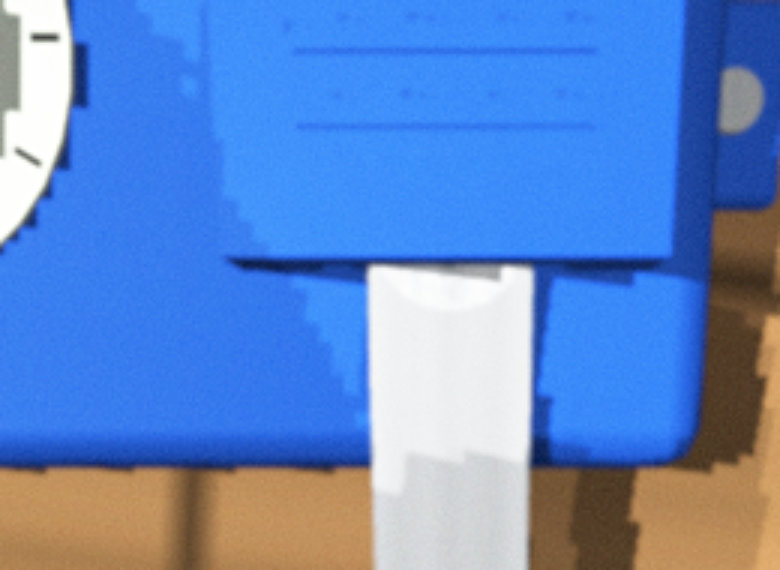

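The blade is under the flap by about 16 mm. Levering up.

Request:
move_arm(increments=[0,0,0,-0.004,0,0,0,0,0,0,-0.008,0,0,0,0,0,0,-0.012,0,0,0,0,0,0,-0.016,0,-0.001,0,0,0,0,-0.02,0,-0.0015,0,0,0,0,-0.024,0,-0.002,0,0,0,0,-0.028,0,-0.003,0,0,0,0,-0.032,0,-0.004,0,0,0,0,-0.034,0,-0.004,0,0,0,0,-0.034,0,-0.004,0])

```text
time_s: 11.37
tcp_pos: [0.5063, -0.0568, 0.0764]
ee_rot: [[0.001, 0.117, -0.993], [0.0, -0.993, -0.117], [-1.0, -0.0, -0.001]]
wrist_force: [-0.0, 0.0, -0.7]
gripper_width: 0.304
```

```bash
python3 - <<'E'
from h import *
tipnow()
im=r.capture('wrist');A=cv2.resize(im[0:190,170:430],(520,380))
im2=r.capture('side')
B=cv2.resize(im2[190:265,270:350],(405,380),interpolation=2)
cv2.imwrite('pics/w9.png',np.hstack([A,B])[:,:,::-1][:,:800])
E
```

```text
t 11.37 d 20.3 lat -0.3 z 74.5 F [-0.02  0.02 -0.67] w 26.4
```

View pics/w9.png

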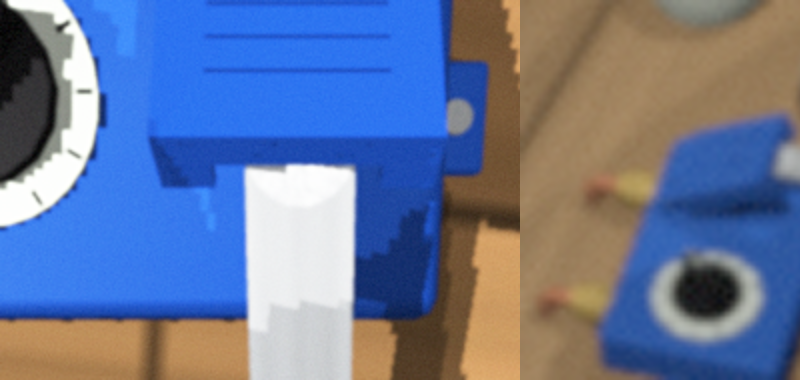

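The flap is up about 0.5 rad on the blade. Continue up and then forward over the hinge.

Request:
move_arm(increments=[0,0,0,-0.005,0,-0.004,0,0,0,0,-0.01,0,-0.008,0,0,0,0,-0.015,0,-0.012,0,0,0,0,-0.021,0,-0.016,0,0,0,0,-0.022,0,-0.022,0,0,0,0,-0.022,0,-0.028,0,0,0,0,-0.022,0,-0.034,0,0,0,0,-0.022,0,-0.04,0,0,0,0,-0.022,0,-0.044,0,0,0,0,-0.022,0,-0.044,0])

```text
time_s: 12.3
tcp_pos: [0.5506, -0.0516, 0.0974]
ee_rot: [[0.0, 0.117, -0.993], [-0.0, -0.993, -0.117], [-1.0, 0.0, -0.0]]
wrist_force: [0.2, 1.0, -0.4]
gripper_width: 0.296
```

```bash
python3 - <<'E'
from h import *
tipnow()
im=r.capture('wrist');A=cv2.resize(im[0:240,170:430],(412,380))
im2=r.capture('side')
B=cv2.resize(im2[190:265,270:350],(405,380),interpolation=2)
cv2.imwrite('pics/w10.png',np.hstack([A,B])[:,:,::-1][:,:800])
E
```

```text
t 12.3 d 64.9 lat -0.3 z 95.5 F [ 0.24  1.   -0.39] w 25.8
```

View pics/w10.png

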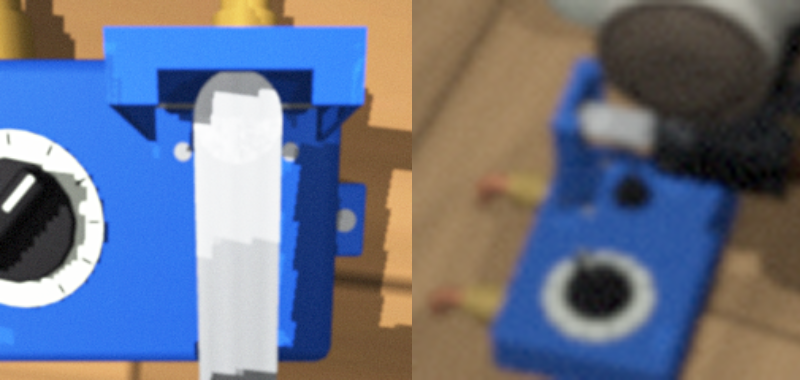

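The flap stands about vertical with the blade inside it, and the reset button is visible. Push on over.

Request:
move_arm(increments=[0,0,0,0,0,-0.006,0,0,0,0,0,0,-0.012,0,0,0,0,0,0,-0.018,0,0,0,0,0,0,-0.024,0,0,0,0,0,0,-0.03,0,0,0,0,0,0,-0.03,0,0,0,0,0,0,-0.03,0,0,0,0,0,0,-0.03,0])

```text
time_s: 13.07
tcp_pos: [0.5791, -0.0483, 0.0976]
ee_rot: [[-0.001, 0.117, -0.993], [0.0, -0.993, -0.117], [-1.0, -0.0, 0.001]]
wrist_force: [1.2, -0.4, -1.3]
gripper_width: 0.294
```

```bash
python3 - <<'E'
from h import *
tipnow()
im=r.capture('wrist');A=cv2.resize(im[0:240,170:430],(412,380))
im2=r.capture('side')
B=cv2.resize(im2[190:265,270:350],(405,380),interpolation=2)
cv2.imwrite('pics/w11.png',np.hstack([A,B])[:,:,::-1][:,:800])
tipto(-40,.095)
E
```

```text
t 13.07 d 93.6 lat -0.4 z 95.5 F [ 1.18 -0.42 -1.35] w 25.6
rv [-0.09  0.02  0.  ] sh [ 8.000e-04 -1.000e-04  1.335e-01]
tcp [ 0.4465 -0.0638  0.097 ]
```

View pics/w11.png

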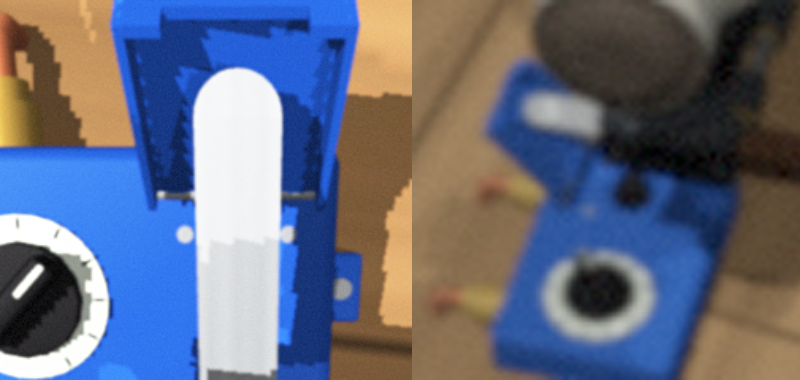

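The flap appears fully over. Withdraw and check.

Request:
move_arm(increments=[0,0,0,0,0,0.01,0,0,0,0,0,0,0.025,0,0,0,0,0,0,0.04,0,0,0,0,0,0,0.055,0,0,0,0,0,0,0.07,0,0,0,0,0,0,0.085,0,0,0,0,0,0,0.085,0,0,0,0,0,0,0.085,0,0,0,0,0,0,0.085,0])

```text
time_s: 13.92
tcp_pos: [0.4954, -0.0581, 0.0982]
ee_rot: [[0.001, 0.117, -0.993], [0.0, -0.993, -0.117], [-1.0, 0.0, -0.001]]
wrist_force: [0.5, 0.0, -0.8]
gripper_width: 0.296
```

```bash
python3 - <<'E'
from h import *
tipnow()
T=wpose();np.save('T12.npy',T);im=r.capture('wrist');A=cv2.resize(im[0:120,170:430],(780,360))
im2=r.capture('side')
B=cv2.resize(im2[190:265,270:350],(240,225),interpolation=2)
C=np.zeros((590,780,3),np.uint8);C[:360]=A;C[360:585,:240]=B
cv2.imwrite('pics/w12.png',C[:,:,::-1])
E
```

```text
t 13.92 d 9.3 lat -0.3 z 96.4 F [ 0.53  0.   -0.79] w 25.7
```

View pics/w12.png

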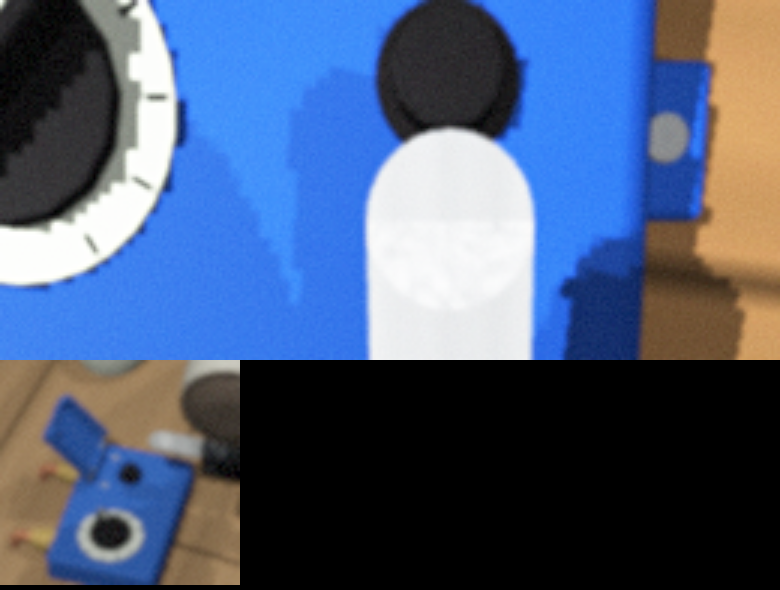

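```bash
python3 - <<'E'
from h import *
T=np.load('T12.npy')
t=wray(T,(170+446/3,58/3),.046);q=t[:2]-N;print('button d,lat',q@ax,q@[-ax[1],ax[0]])
t=wray(T,(170+450/3,127/3),.097);q=t[:2]-N;print('tip',q@ax,q@[-ax[1],ax[0]])
tipto(38,.058,0)
tipto(38,.058,-2)
E
```

```text
button d,lat 0.031204918138891 0.0006518831875310694
tip 0.009392386474252633 7.763082940664223e-06
rv [-0.08 -0.05 -0.  ] sh [ 0.038  -0.0001 -0.0284]
tcp [ 0.5239 -0.0546  0.06  ]
rv [-0.08 -2.05 -0.  ] sh [ 0.0341 -0.0001 -0.0285]
tcp [ 0.524  -0.0546  0.0639]
```

Request:
move_arm(increments=[0,0,0,0,0,-0.008,0,0,0,0,0,0,-0.018,0,0,0,0,0,0,-0.0285,0,0,0,0,0.01,0,-0.0285,0,0,0,0,0.022,0,-0.0285,0,0,0,0,0.034,0,-0.0285,0,0,0,0,0.042,0,-0.0285,0,0,0,0,0.042,0,-0.0285,0,0,0,0,0.042,0,-0.0285,0])

```text
time_s: 14.77
tcp_pos: [0.5231, -0.0549, 0.055]
ee_rot: [[-0.002, 0.117, -0.993], [-0.0, -0.993, -0.117], [-1.0, 0.0, 0.002]]
wrist_force: [-0.5, -0.5, -1.4]
gripper_width: 0.295
```

```bash
python3 - <<'E'
from h import *
tipnow()
T=wpose();im=r.capture('wrist');A=cv2.resize(im[0:190,170:430],(780,570))
cv2.imwrite('pics/w13.png',A[:,:,::-1])
tipto(38,.046);tipnow()
E
```

```text
t 14.77 d 37.2 lat -0.4 z 52.9 F [-0.48 -0.53 -1.4 ] w 25.7
rv [-0.08  0.   -0.01] sh [ 0.0077 -0.0002 -0.0004]
tcp [ 0.5239 -0.0546  0.048 ]
t 14.82 d 37.6 lat -0.4 z 53.7 F [-0.11 -0.41 -0.79] w 25.6
```

View pics/w13.png

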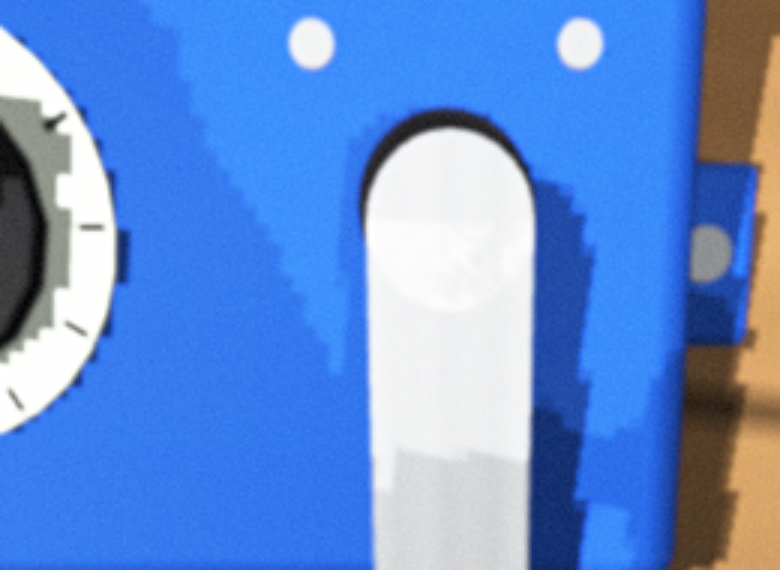

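The blade covers the button; only a thin dark rim shows behind it. Press gently.

Request:
move_arm(increments=[0,0,0,0.003,0,0,0,0,0,0,0.006,0,0,0,0,0,0,0.008,0,0,0,0,0,0,0.009,0,0,0,0,0,0,0.01,0,0,0,0,0,0,0.01,0,0,0,0,0,0,0.01,0,0,0,0,0,0,0.01,0,0,0])

```text
time_s: 15.48
tcp_pos: [0.5235, -0.0548, 0.046]
ee_rot: [[0.001, 0.117, -0.993], [0.0, -0.993, -0.117], [-1.0, 0.0, -0.001]]
wrist_force: [0.5, 0.3, 0.7]
gripper_width: 0.298
```

```bash
python3 - <<'E'
from h import *
tipnow();print(r.sense()['moment'])
T=wpose();im=r.capture('wrist');A=cv2.resize(im[0:190,170:430],(780,570))
cv2.imwrite('pics/w14.png',A[:,:,::-1]);tipnow()
E
```

```text
t 15.48 d 37.6 lat -0.3 z 44.1 F [0.51 0.27 0.73] w 25.9
[-0.05542108  0.03542728  0.04949711]
t 15.53 d 37.6 lat -0.3 z 44.1 F [-0.53  0.83  0.85] w 25.9
```

View pics/w14.png

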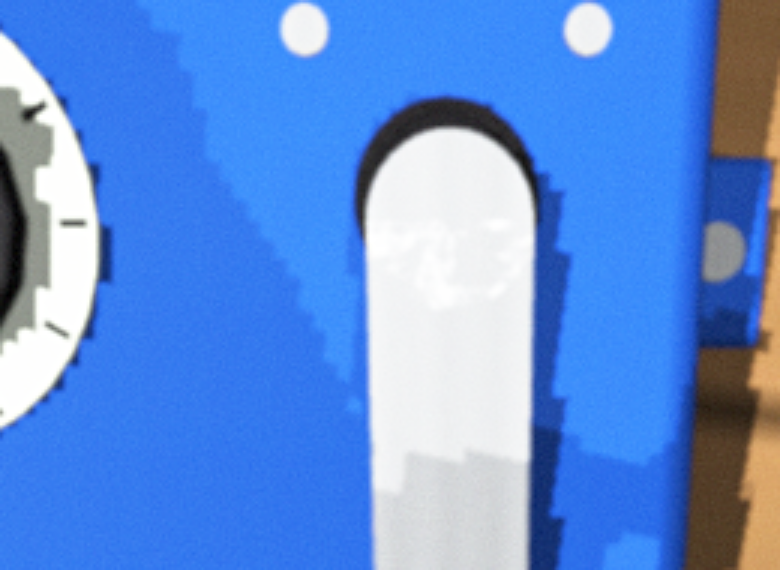

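Request:
move_arm(increments=[0,0,0,0.001,0,0,0,0,0,0,0.002,0,0,0,0,0,0,0.003,0,0,0,0,0,0,0.0035,0,0,0,0,0,0,0.0035,0,0,0,0,0,0,0.0035,0,0,0])

```text
time_s: 16.03
tcp_pos: [0.5235, -0.0548, 0.0424]
ee_rot: [[0.001, 0.117, -0.993], [0.0, -0.993, -0.117], [-1.0, 0.0, -0.001]]
wrist_force: [0.1, -0.5, 1.4]
gripper_width: 0.293
```

```bash
python3 - <<'E'
from h import *
tipnow();
for i in range(4):
    im=r.capture('wrist');tipnow()
print(r.sense()['moment'])
A=cv2.resize(im[0:190,170:430],(780,570))
cv2.imwrite('pics/w15.png',A[:,:,::-1])
E
```

```text
t 16.03 d 37.6 lat -0.3 z 40.4 F [ 0.07 -0.48  1.45] w 25.5
t 16.08 d 37.6 lat -0.3 z 40.5 F [0.72 0.14 0.74] w 25.6
t 16.13 d 37.6 lat -0.3 z 40.4 F [ 0.29 -0.18  0.86] w 25.9
t 16.18 d 37.6 lat -0.3 z 40.5 F [0.77 0.65 1.71] w 25.5
t 16.23 d 37.6 lat -0.3 z 40.5 F [1.26 0.53 0.49] w 25.8
[ 0.00591435 -0.31976333 -0.02879045]
```

Request:
move_arm(increments=[0,0,0,0.0007,0,0,0,0,0,0,0.0014,0,0,0,0,0,0,0.002,0,0,0,0,0,0,0.002,0,0,0,0,0,0,0.002,0,0,0])

```text
time_s: 16.65
tcp_pos: [0.5235, -0.0548, 0.0404]
ee_rot: [[0.0, 0.117, -0.993], [0.0, -0.993, -0.117], [-1.0, -0.0, -0.0]]
wrist_force: [0.3, -0.3, 2.4]
gripper_width: 0.294
```

```bash
python3 - <<'E'
from h import *
tipnow();F=[];M=[]
for i in range(6):
    im=r.capture('wrist');s=r.sense();F.append(s['wrist_force']);M.append(s['moment'])
tipnow();print(np.mean(F,0),np.mean(M,0))
A=cv2.resize(im[0:190,170:430],(780,570))
cv2.imwrite('pics/w16.png',A[:,:,::-1])
im2=r.capture('side');im3=r.capture('scene')
B=np.hstack([cv2.resize(im2[180:280,250:350],(400,400),interpolation=2),cv2.resize(im3[220:320,250:350],(400,400),interpolation=2)]);cv2.imwrite('pics/s16.png',B[:,:,::-1])
E
```

```text
t 16.65 d 37.6 lat -0.3 z 38.4 F [ 0.33 -0.3   2.37] w 25.6
t 16.95 d 37.5 lat -0.3 z 38.4 F [1.04 0.66 2.23] w 25.6
[0.95274542 0.43303193 1.97557934] [ 0.07152248 -0.29694871  0.03885632]
```

View pics/w16.png

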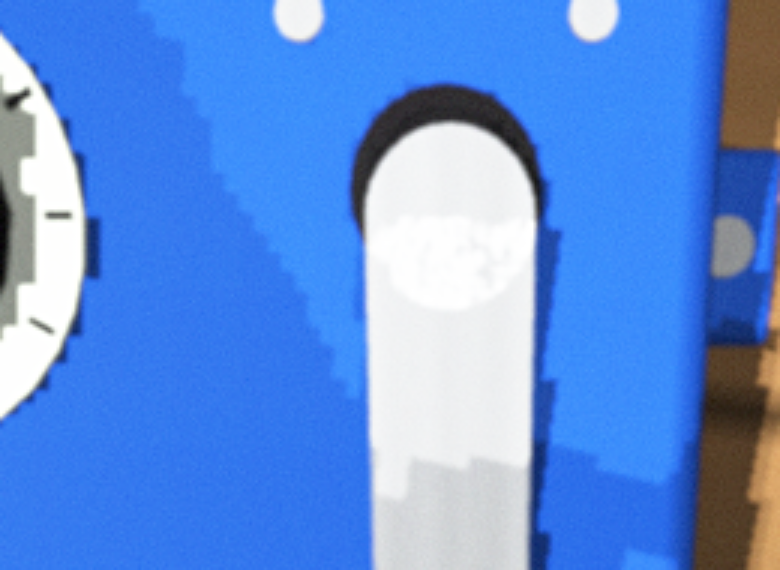

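View pics/s16.png

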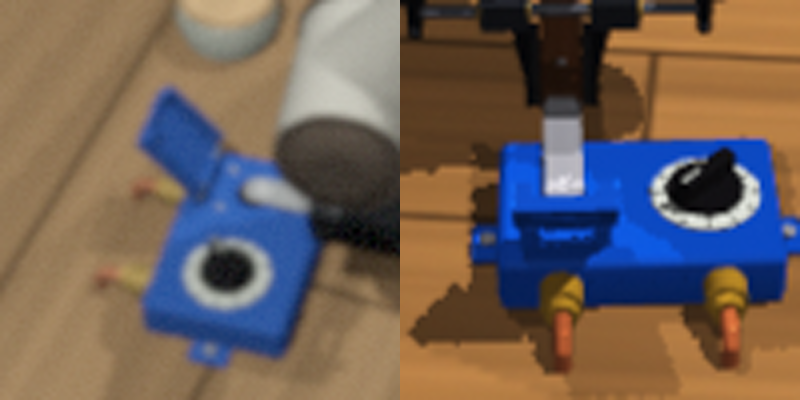

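Request:
move_arm(increments=[0,0,0,0.0007,0,0,0,0,0,0,0.0015,0,0,0,0,0,0,0.0015,0,0,0,0,0,0,0.0015,0,0,0])

```text
time_s: 17.38
tcp_pos: [0.5234, -0.0548, 0.0387]
ee_rot: [[0.0, 0.117, -0.993], [0.0, -0.993, -0.117], [-1.0, 0.0, -0.0]]
wrist_force: [0.7, 0.0, 2.2]
gripper_width: 0.293
```

```bash
python3 - <<'E'
from h import *
tipnow();F=[];M=[]
for i in range(12):
    im=r.capture('wrist');s=r.sense();F.append(s['wrist_force']);M.append(s['moment'])
tipnow();print(np.mean(F,0),np.mean(F[:6],0)[2],np.mean(F[6:],0)[2],np.mean(M,0))
T=wpose();s=r.sense();t=np.array(s['tcp_pos'])
for x in (.002,-.001,-.003): print(x,[(wproj(T,t+np.array(s['ee_rot'])@np.array([x-.00125,0,-.1106]))-[170,0])*3])
A=cv2.resize(im[0:190,170:430],(780,570))
cv2.imwrite('pics/w17.png',A[:,:,::-1])
E
```

```text
t 17.38 d 37.5 lat -0.3 z 36.7 F [0.7  0.01 2.23] w 25.5
t 17.98 d 37.4 lat -0.4 z 36.8 F [0.67 0.71 2.57] w 25.8
[0.87947743 0.58237694 1.87176988] 1.7244196802695415 2.0191200762425976 [ 0.06863825 -0.45805644  0.02318137]
0.002 [array([[452.20542835, 126.42207458]])]
-0.001 [array([[452.24240991, 120.68954477]])]
-0.003 [array([[452.26794354, 116.73156603]])]
```

View pics/w17.png

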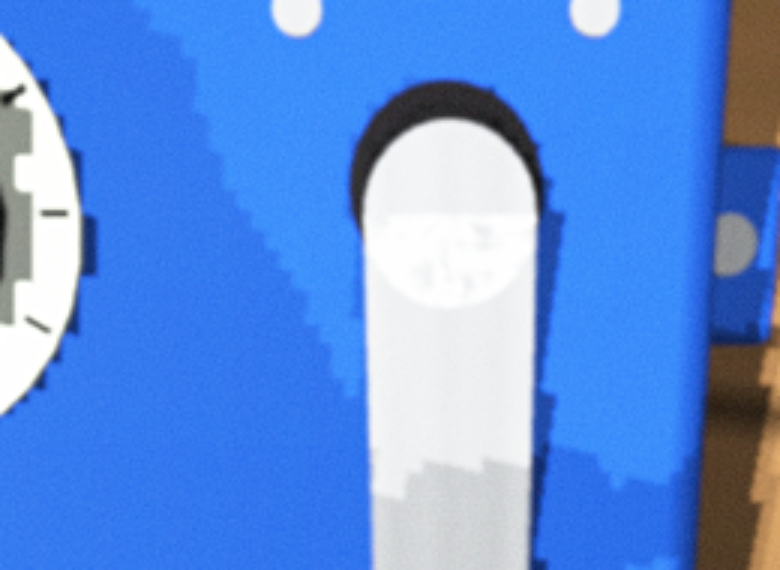

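The blade tip, at crop (450,118), works out at z ≈ 41 mm, which means the button is fully down. The force is about 3 N, above the spring's 2 N, so it is on its stop. Now hold for more than 3 s.

Request:
move_arm(increments=[0,0,0,0,0,0,0,0,0,0,0,0,0,0,0,0,0,0,0,0,0,0,0,0,0,0,0,0,0,0,0,0,0,0,0,0,0,0,0,0,0,0,0,0,0,0,0,0,0,0,0,0,0,0,0,0,0,0,0,0,0,0,0,0,0,0,0,0,0,0,0,0,0,0,0,0,0,0,0,0,0,0,0,0])

```text
time_s: 18.98
tcp_pos: [0.5234, -0.0548, 0.0388]
ee_rot: [[0.0, 0.117, -0.993], [0.0, -0.993, -0.117], [-1.0, -0.0, -0.0]]
wrist_force: [2.3, 1.0, 2.0]
gripper_width: 0.294
```

Request:
move_arm(increments=[0,0,0,0,0,0,0,0,0,0,0,0,0,0,0,0,0,0,0,0,0,0,0,0,0,0,0,0,0,0,0,0,0,0,0,0,0,0,0,0,0,0,0,0,0,0,0,0,0,0,0,0,0,0,0,0,0,0,0,0,0,0,0,0,0,0,0,0,0,0,0,0,0,0,0,0,0,0,0,0,0,0,0,0])

```text
time_s: 19.98
tcp_pos: [0.5233, -0.0549, 0.0388]
ee_rot: [[0.0, 0.117, -0.993], [0.0, -0.993, -0.117], [-1.0, -0.0, -0.0]]
wrist_force: [2.1, -0.1, 1.7]
gripper_width: 0.298
```

Request:
move_arm(increments=[0,0,0,0,0,0,0,0,0,0,0,0,0,0,0,0,0,0,0,0,0,0,0,0,0,0,0,0,0,0,0,0,0,0,0,0,0,0,0,0,0,0,0,0,0,0,0,0,0,0,0,0,0,0,0,0,0,0,0,0,0,0,0,0,0,0,0,0,0,0,0,0,0,0,0,0,0,0,0,0,0,0,0,0])

```text
time_s: 20.98
tcp_pos: [0.5233, -0.0549, 0.0388]
ee_rot: [[-0.0, 0.117, -0.993], [-0.0, -0.993, -0.117], [-1.0, 0.0, 0.0]]
wrist_force: [1.9, 1.3, 2.7]
gripper_width: 0.299
```

Request:
move_arm(increments=[0,0,0,0,0,0,0,0,0,0,0,0,0,0,0,0,0,0,0,0,0,0,0,0,0,0,0,0,0,0,0,0,0,0,0])

```text
time_s: 21.4
tcp_pos: [0.5233, -0.0548, 0.0388]
ee_rot: [[-0.0, 0.117, -0.993], [-0.0, -0.993, -0.117], [-1.0, 0.0, 0.0]]
wrist_force: [1.5, 0.8, 1.6]
gripper_width: 0.297
```

```bash
python3 - <<'E'
from h import *
tipnow();F=[]
for i in range(10):
    im=r.capture('wrist');s=r.sense();F.append(s['wrist_force'])
print(np.mean(F,0));tipnow()
im3=r.capture('scene');im2=r.capture('side')
A=np.hstack([cv2.resize(im[0:150,200:400],(400,300)),cv2.resize(im2[180:280,250:380],(400,300),interpolation=2)])
B=np.hstack([cv2.resize(im3,(400,300)),cv2.resize(im3[220:320,240:370],(400,300),interpolation=2)])
cv2.imwrite('pics/w18.png',np.vstack([A,B])[:,:,::-1])
E
```

```text
t 21.4 d 37.3 lat -0.3 z 36.8 F [1.48 0.76 1.62] w 25.8
[1.72760108 0.69461098 2.16741321]
t 21.9 d 37.4 lat -0.3 z 36.8 F [1.36 0.69 3.17] w 25.7
```

View pics/w18.png

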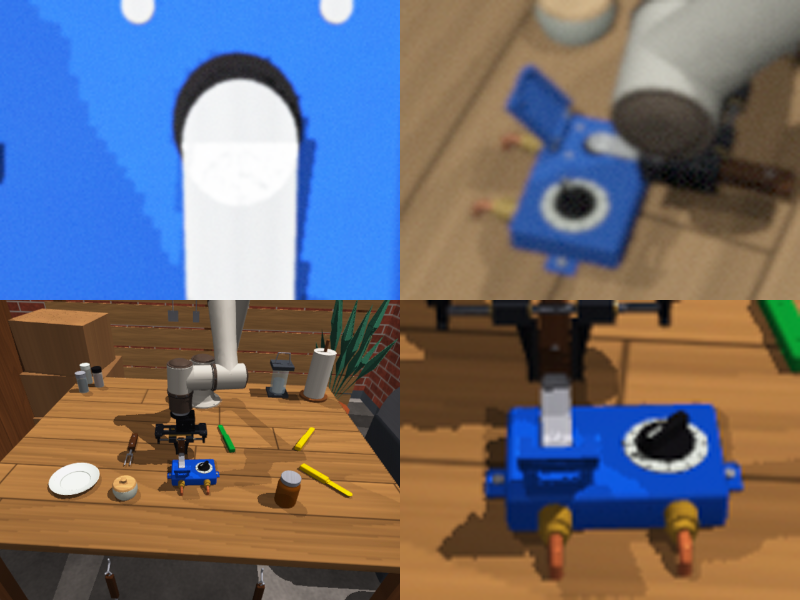

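```bash
python3 -c "
from h import *
print(r.finish_job());tipnow()"
```

```text
the job is handed in; nothing more can be done
None
the job is handed in; nothing more can be done
```

The job is handed in, at about 22 s on the robot's clock. The arm is still holding the reset button down with the spatula, and no verdict was reported.

- **Spatula:** I gripped the brown-handled spatula by the handle and lifted it. The gripper opening stayed at about 25.7 mm throughout, so it remained held.
- **Flap:** I put the blade about 16 mm into the notch, levered the flap up and pushed it over. In every later picture it lies back at what looks like its stop. I had no direct reading of its angle.
- **Button:** I laid the blade on the button and pressed it down, then held it there for more than 4 s before handing in.

**Last checks:**
- The contact force was about 3.2 N, above the 2.0 N spring force at full travel and far below the 20 N limit.
- Just before the hold, the wrist picture put the blade tip at about 41 mm, which matches a fully pressed button.
- The dial, fork, jar, plate and salt cellar look unmoved by eye in the pictures; I did not measure them.

**What disagreed:** the spatula turned about 2.5° in the grip while pressing. The gripper-based tip height therefore read 36.8 mm instead of 41 mm. A sideways force of about 1.7 N also built up during the hold, but the downward force stayed steady.

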